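# Pin a stack of vial trays with its locking rod

### The arm

A 6-joint arm with a two-finger parallel gripper is mounted at the origin on a cart in front of the work surface, level with it; the furniture and walls round the work are solid. World frame = base frame: x ahead of the robot, y to its left, z up, the work surface at z = 0. Lengths are in mm, angles in rad, forces in N, time in s.
With the tool pointing down it reaches from about 350 to 875 mm from the base axis. Payload 15.5 kg.
Tool frame: the origin (TCP) lies on the centre line of the jaws, within the pads' length; the fingertips stand 14 mm ahead of it and the grasp point (between the pads) lies 5 mm behind it; z points along the fingers, y is the line along which they close (so a half turn about z gives the same grasp; the last joint's range is limited). The gripper opens to 85 mm and grips with 20 to 120 N. Pads are 22 mm wide; open, the fingers measure 114 mm over their backs; the gripper's body (76 mm by 85 mm) begins 54 mm behind the grasp point. The pads swing forward as they close: fully open they stand 13 mm farther back than shut.
Start: joints at [-1.363, 0.494, 1.345, -0, 1.302, -0.096], TCP at [186.372, -596.567, 245.277] pointing down, gripper open.
Joint ranges: [-2.91, 2.91], [-0.82, 2.16], [0.22, 2.67], [-1.22, 4.37], [0.12, 2.79], [-3.08, 3.08]. Speed limits (rad/s): [1.89, 1.89, 2.57, 3.01, 3.01, 3.01].

### API

Orientations are given as a unit quaternion [w, x, y, z].
In Python, from workcell import robot gives the robot as it stands.
- The arm moves only by the tool carry_out, never from a script. Its argument "commands" is a list that holds one entry, the list of rows, each a list of 5 numbers: the shift along the tool's x, y, z in normalised numbers (1 is 0.6 m), then the turn about the tool's z in fractions of the full range, 1 being 90 degrees, then the closure, from -1 (fully open) to 1 (shut). A call has 1 to 20 rows; each row is the pose to reach, as a shift and turn from the pose commanded when the call began, along the tool's axes at that moment; what a row does not reach only later rows make up. A row lasts 1/10 s, in which the tool goes at most 50 mm and 8.59 degrees, less where a joint would pass 70% of its speed; a pose out of reach is approached as far as the arm can. No shift or turn number may pass 1 either way. A call with a gripper value outside its range is refused whole. The fingers move at their own pace and stop on an object; "squeeze" is the grip in N (left out, the last holds). Time passes only in rows, so rows that repeat a pose let the fingers close. It gives the time, the measured TCP pose, the force, the opening and the grip force at its end, in the units of the state.
- robot.read_state(): the state, without advancing time (a new reading comes with each control period).
- robot.camera(name): name is "scene" or "top" or "wrist"; returns the picture (400x640x3 uint8, red, green, blue); there is no depth.
- robot.calibration(name): a dict with "vfov" (degrees; the focal length in pixels is half the picture's height over the tangent of half this angle, whatever the lens; pixels are square), "cx", "cy" (the principal point, pixels), "k1" (the pictures are not rectified: a ray, as slopes to the right and down, at radius r is drawn at 1 + k1 r^2 times it, then the intrinsics apply), "world_from_camera" (4x4, takes a point from camera to world coordinates). Camera axes: x right, y up, looking along -z (the intrinsics and any distortion apply to the point x, -y, -z); pixel columns grow to the right and rows downward; lengths in mm; the calibration is good to about 2 mm. A picture is of the moment at which its call begins: read the wrist's pose just before it. calibration takes no time and is no camera call; for the wrist camera it gives the pose at the moment of the call.
- robot.finish_job(): hands the job in; it is judged then, once.
The state is a dict: "time": time; "joints": joint angles; "joint_vel": joint speeds; "effort": joint torques, N m; "tcp_pos": TCP position; "tool_rot": TCP orientation; "contact_force": force on the tool from outside, world axes, zero at the start; "moment": the same for the moment, N m; "grip_width": finger opening in mm; "grip_force": force on a finger pad.
Only numpy, scipy, OpenCV 4.12 (cv2) and the standard library are available. Lean on these libraries where they do the work, as an engineer would, in place of code of your own. Each camera call takes 0.05 s, during which the arm holds its last target. There are 200 camera calls.

### The job

Take the long, square-headed locking rod out of the rod stand and push it down through the holes in the middle of the three stacked vial trays, fully home so that its collar rests on the top tray, to pin them together; then let go of it. The trays sit with play in their cradle, so feel for the hole and never push hard against the trays, and leave the short rod and the other things where they are.

Things in the scene. Friction and masses are not known exactly. Their poses are not given: they have to be found in the camera images.
- long_rod: the rod to use: steel, 0.1 to 0.2 kg, hangs upright by its collar. Origin at the middle of its lower tip, z up. Round shank 12 mm across, z = 0 to 62 mm, the lowest 6 mm tapering to a flat nose 9 mm across; collar 26 mm across, z = 62 to 67 mm; above it a square head to grip, 18 x 18 mm, faces across the rod's x and y axes, z = 67 to 101 mm.
- short_rod: spare rod, not to be used: steel, same shank and collar but the shank only 40 mm long, with a round head 20 mm across and 18 mm tall. Hangs in the stand's other hole. Origin at the middle of its lower tip, z up.
- rod_stand: fixed open aluminium bracket, foot 60 x 134 mm (x, y); top plate 46 x 124 mm, upper face 86 mm above the origin, with two 15 mm holes at y = +38 and -38 mm in which the rods hang by their collars, the long one in either. Origin at the centre of the underside, z up.
- cradle: fixed aluminium pan 120 x 154 mm (x, y), rim 20 mm high, floor 8 mm thick; origin at the centre of its underside, z up. In it stand three white trays 90 x 124 x 22 mm, one on another, each with a 14 mm through hole in its middle (rod clearance 1 mm all round). Grey vial caps stand 4 mm proud of the top tray, 27 mm and more from the hole along y; between them it is flat.
- stack_top (a point): point over the cradle's middle at the height of the top tray's upper face; axes as the cradle's. The real hole is up to 10 mm from it along x and y, not measured: the stack stands off-centre and shifts only under about 35 N. The middle tray is off up to 1 mm more and slides under 2.5 N: the rod's nose lines it up. Rod home: tip 62 mm below this point.
- oil_vial: bystander: small glass vial, 28 mm across, 57 mm tall, white cap. Origin at the centre of its underside.
- media_bottle: bystander: brown bottle, 52 mm across, 104 mm tall. Origin at the centre of its underside.
- bench_timer: bystander: small white desk timer, 42 x 66 x 50 mm. Origin at the centre of its underside.

How it is judged (in metres and radians):
At the end, for the whole second after the job is handed in: the long rod stands upright (within 0.06 rad) through all three trays: its lower tip is at least 59.5 mm below the top tray's upper face (62 mm is home, collar on the tray) and within 18 mm of the cradle's middle, at rest (z of long_rod in the frame of stack_top below -0.0595 m and horizontal distance between long_rod and stack_top below 0.018 m and angle between long_rod's own z axis and vertical below 0.06 rad and linear speed of long_rod below 0.02 m/s); the robot touches nothing.
It fails at once if the long rod is pressed against the trays or their cradle with more than 60 N (contact force between long_rod and cradle above 60 N).
It fails at once if the fingers press on the trays or their cradle with more than 60 N (contact force between the fingers and cradle above 60 N).
It fails at once if the short rod is moved by more than 20 mm (distance of short_rod from where it was at the start of the episode above 0.02 m).
It fails at once if the oil vial, brown bottle or timer is moved by more than 20 mm (distance of any of oil_vial, media_bottle, bench_timer from where it was at the start of the episode above 0.02 m).
It also fails if it takes over 72 s, if anything falls off the work surface, if the arm or the gripper's body presses on something with over 40 N, if the wrist force passes 120 N, or if a joint passes its speed limit or range.

## Working session

There is one attempt and no reset: what is moved stays moved. The work goes in short steps, Python scripts to look and compute and a tool call to move; the robot and the scene stay as the last step left them, time stands still between calls to the robot, and variables do not carry over. Pictures are saved under pics/ and viewed, at most 10 in all, crops included, and the job is handed in when it is done.

Besides the shell and the picture viewer there is one more tool, called after "Request:" as a command line: name --argument value ..., lists and objects as JSON in quotes. carry_out: Moves the arm, as the interface text tells. Its arguments: {"type":"object","properties":{"commands":{"type":"array"},"squeeze":{"type":"number"}},"required":["commands"]}

```bash
mkdir -p pics
cat > h.py <<'E'
import numpy as np, cv2
from workcell import robot
def cam(n):
    c=robot.calibration(n); return c
def K(c):
    f=200/np.tan(np.radians(c["vfov"])/2); return f
def ray(c,u,v):
    f=K(c); d=np.array([(u-c["cx"])/f,(v-c["cy"])/f]); s=d.copy()
    for _ in range(30): s=d/(1+c["k1"]*(s@s))
    T=np.array(c["world_from_camera"]); return T[:3,3],T[:3,:3]@np.array([s[0],-s[1],-1.])
def plane(c,u,v,z):
    o,d=ray(c,u,v); return o+d*(z-o[2])/d[2]
def proj(c,p):
    T=np.array(c["world_from_camera"]); q=T[:3,:3].T@(np.array(p)-T[:3,3]); s=np.array([q[0],-q[1]])/-q[2]
    return s*(1+c["k1"]*(s@s))*K(c)+[c["cx"],c["cy"]]
def shot(n,fn):
    c=robot.calibration(n); im=robot.camera(n); cv2.imwrite("pics/"+fn,im[:,:,::-1]); return c,im
E
python3 - <<'E'
from h import *
np.set_printoptions(precision=4,suppress=True)
ims=[]
for n in ["top","scene","wrist"]:
    c,im=shot(n,n+"0.png"); print(n,c)
    ims.append(im)
print(robot.read_state())
E
```

```text
top {'vfov': 57.76505342791835, 'cx': 312.9459761207084, 'cy': 201.87701474412046, 'k1': -0.014991744545530785, 'world_from_camera': array([[  0.0016,   0.9897,  -0.1432, 387.8464],
       [ -0.9997,  -0.0021,  -0.0259,  -8.5316],
       [ -0.0259,   0.1432,   0.9893, 918.6008],
       [  0.    ,   0.    ,   0.    ,   1.    ]])}
scene {'vfov': 42.1489918961228, 'cx': 317.77991490460937, 'cy': 196.22640782406035, 'k1': 0.04032185460847186, 'world_from_camera': array([[   0.7229,    0.2745,   -0.6341, -195.7499],
       [  -0.6906,    0.3189,   -0.6492, -740.4038],
       [   0.024 ,    0.9071,    0.4201,  538.3501],
       [   0.    ,    0.    ,    0.    ,    1.    ]])}
wrist {'vfov': 71.36107822275918, 'cx': 314.82552683737805, 'cy': 201.66689994489576, 'k1': -0.03503094795012126, 'world_from_camera': array([[   0.2989,    0.9095,    0.2888,  260.9613],
       [  -0.9543,    0.2859,    0.0874, -572.9876],
       [  -0.003 ,   -0.3017,    0.9534,  373.7638],
       [   0.    ,    0.    ,    0.    ,    1.    ]])}
{'time': 0.15, 'joints': array([-1.3635,  0.494 ,  1.346 , -0.    ,  1.3025, -0.0955]), 'joint_vel': array([ 0.    , -0.0018, -0.0018,  0.0011, -0.001 , -0.0019]), 'effort': array([  0.0006, -88.2538, -38.4069,  -0.0002,   0.0071,  -0.0001]), 'tcp_pos': array([ 186.3196, -596.3182,  244.8422]), 'tool_rot': array([-0.0005,  0.9886,  0.1508, -0.    ]), 'contact_force': array([-0.0864,  0.1582,  0.1587]), 'moment': array([ 0.0228, -0.0362,  0.0618]), 'grip_force': 0.0, 'grip_width': 85.21976990654484}
```

View pics/top0.png

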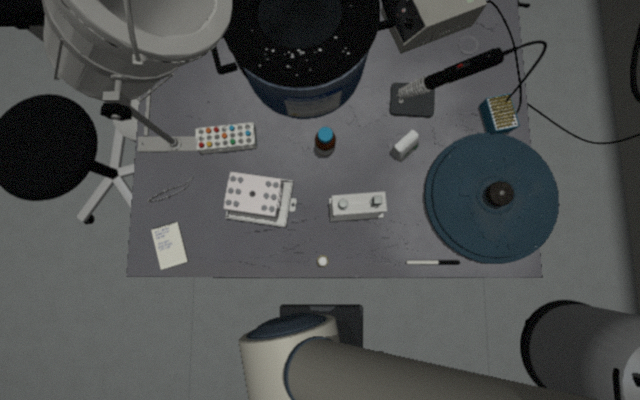

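View pics/scene0.png

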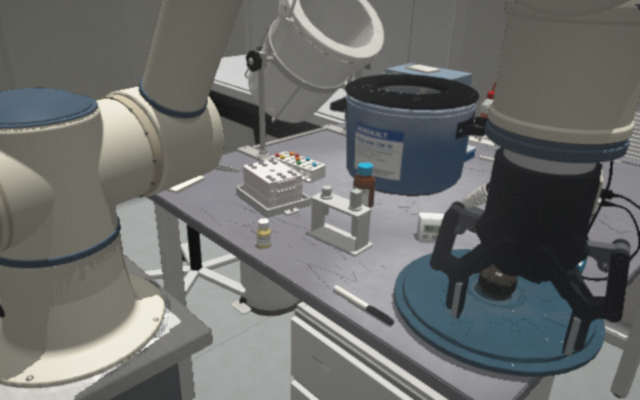

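The top view shows the trays at about (252,195) and the stand at about (357,205), with rods at about (342,203) and (376,201). In the scene view the stand is at about (341,220). I'll enlarge both to tell the rods apart.

Run:
```python
from h import *
t=cv2.imread("pics/top0.png");s=cv2.imread("pics/scene0.png")
a=cv2.resize(t[165:235,215:395],(800,311),interpolation=cv2.INTER_CUBIC)
b=cv2.resize(s[150:260,230:390],(400,275),interpolation=cv2.INTER_CUBIC)
b2=cv2.resize(s[175:255,300:380],(280,280),interpolation=cv2.INTER_CUBIC)
o=np.zeros((591,800,3),np.uint8);o[:311]=a;o[311:586,:400]=b;o[311:591,410:690]=b2
cv2.imwrite("pics/z0.png",o)
c=robot.calibration("top")
for n,u,v,z in [("rodL",342,203,110),("rodR",376,201,110),("tray",252,195,74),("vial",322,261,57),("bottle",325,133,104),("timer",404,145,50)]: print(n,plane(c,u,v,z).round(1))
```

```text
rodL [502.2 -52.7 110. ]
rodR [ 506.6 -129.   110. ]
tray [526.9 158.2  74. ]
vial [372.4  -7.5  57. ]
bottle [668.2 -15.1 104. ]
timer [ 654.8 -210.1   50. ]
```

View pics/z0.png

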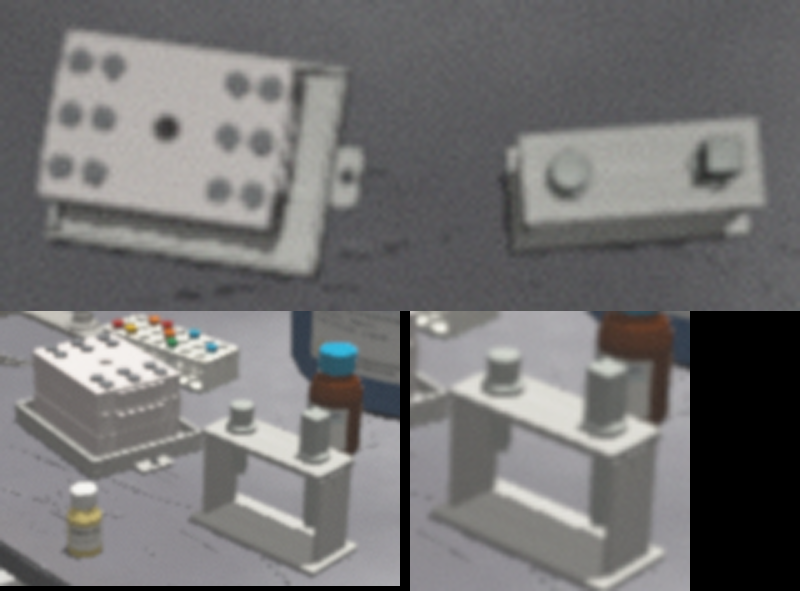

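The square-headed long rod is the right one: head at zoomed (724,155), about full (378,200), or roughly (507,-131). The tray hole is at zoomed (166,128), about full (252.4,193.8). I'll move above the rod now and look from close by.

Careful with the scale: shifts go in shares of 0.6 m and turns go in shares of 90 degrees. That gives: 0.445 m is 0.7417, -0.3485 m is -0.5808, 13 degrees is 0.1444.

Request:
carry_out --commands '[[[0.7417,-0.5808,0,0.1444,-1],[0.7417,-0.5808,0,0.1444,-1],[0.7417,-0.5808,0,0.1444,-1],[0.7417,-0.5808,0,0.1444,-1],[0.7417,-0.5808,0,0.1444,-1],[0.7417,-0.5808,0,0.1444,-1],[0.7417,-0.5808,0,0.1444,-1],[0.7417,-0.5808,0,0.1444,-1],[0.7417,-0.5808,0,0.1444,-1],[0.7417,-0.5808,0,0.1444,-1],[0.7417,-0.5808,0,0.1444,-1],[0.7417,-0.5808,0,0.1444,-1],[0.7417,-0.5808,0,0.1444,-1],[0.7417,-0.5808,0,0.1444,-1],[0.7417,-0.5808,0,0.1444,-1],[0.7417,-0.5808,0,0.1444,-1],[0.7417,-0.5808,0,0.1444,-1]]]'

```text
time: 1.85
tcp_pos: [506.8, -132.1, 245.3]
tool_rot: [0.0, 0.999, 0.037, -0.0]
contact_force: [0.4, -0.6, 0.5]
grip_width: 85.4
grip_force: 0.0
```

Run:
```python
from h import *
np.set_printoptions(precision=4,suppress=True)
c,im=shot("wrist","w1.png"); s=robot.read_state(); print({k:s[k] for k in("time","tcp_pos","tool_rot","joints")}); print(c["world_from_camera"])
t=robot.calibration("top")
print(plane(t,377.9,199.9,125),plane(t,252.35,193.8,74))
```

```text
{'time': 1.9, 'tcp_pos': array([ 506.9022, -131.9269,  245.3369]), 'tool_rot': array([0.    , 0.9993, 0.0373, 0.    ]), 'joints': array([-0.3686,  0.3518,  1.5931, -0.0001,  1.1967,  1.1275])}
[[   0.0752    0.9505    0.3015  584.7339]
 [  -0.9972    0.0722    0.021  -125.912 ]
 [  -0.0018   -0.3022    0.9532  374.3259]
 [   0.        0.        0.        1.    ]]
[ 506.8491 -131.0303  125.    ] [529.8138 157.4786  74.    ]
```

View pics/w1.png

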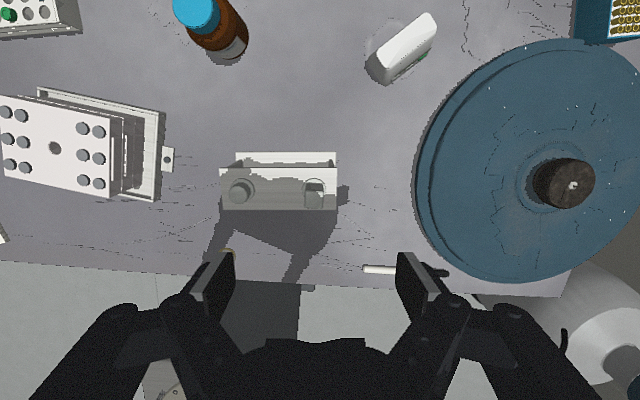

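The wrist view shows the stand at about (278,185), the square head near (315,192), the short rod at (240,190) and the tray hole at (55,149). I'll zoom in on the head.

Run:
```python
from h import *
im=cv2.imread("pics/w1.png")
a=cv2.resize(im[145:220,210:350],(784,420),interpolation=cv2.INTER_CUBIC)
cv2.imwrite("pics/z1.png",a)
```

```text
(no output)
```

View pics/z1.png

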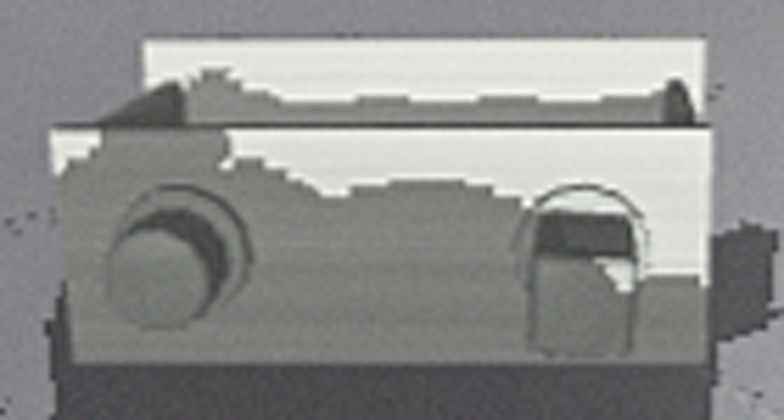

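The head's top face has zoomed corners of about (534,258), (635,258), (632,356) and (529,352). The plate's upper face has corners (52,128), (711,128), (711,365) and (70,365).

```bash
cat >> h.py <<'E'
def tri(c1,p1,c2,p2):
    o1,d1=ray(c1,*p1);o2,d2=ray(c2,*p2);A=np.stack([d1,-d2],1)
    s=np.linalg.lstsq(A,o2-o1,rcond=None)[0];a=o1+d1*s[0];b=o2+d2*s[1];return (a+b)/2,np.linalg.norm(a-b)
def blobs(m,lo,hi):
    n,l,st,ce=cv2.connectedComponentsWithStats(m.astype(np.uint8))
    return [(ce[i].round(2),st[i,4]) for i in range(1,n) if lo<st[i,4]<hi]
E
python3 - <<'E'
from h import *
np.set_printoptions(precision=2,suppress=True)
c=robot.calibration("wrist");t=robot.calibration("top")
f=lambda p:(210+p[0]/5.6-.4,145+p[1]/5.6-.4)
H=np.array([plane(c,*f(p),125) for p in [(534,258),(635,258),(632,356),(529,352)]])[:,:2]
P=np.array([plane(c,*f(p),86) for p in [(52,128),(711,128),(711,365),(70,365)]])[:,:2]
for n,Q in(("head",H),("plate",P)):
    E=np.roll(Q,-1,0)-Q
    print(n,Q.mean(0),np.linalg.norm(E,axis=1),np.degrees(np.arctan2(E[:,1],E[:,0])))
print("head tri",tri(c,f(H.mean(0)*0+np.array([582,306])),t,(377.9,199.9)))
# hole by darkness
for n,cc,fn,(u,v) in(("w",c,"w1.png",(55,149)),("t",t,"top0.png",(252,194))):
    g=cv2.imread("pics/"+fn,0)[v-12:v+13,u-12:u+13]
    b=blobs(g<(110 if n=="w" else 120),8,250); print(n,g.min(),np.median(g),b)
    p=min(b,key=lambda q:np.hypot(*(q[0]-12)))[0]+[u-12,v-12]; print(p,plane(cc,*p,74))
    if n=="w":pw=p
print(tri(c,pw,t,p))
E
```

```text
head [ 508.17 -129.94] [16.73 17.16 17.41 16.47] [ -85.64 -176.86   92.01    0.78]
plate [504.75 -92.06] [123.54  46.87 125.94  47.1 ] [ -85.72 -174.34   94.38    2.74]
head tri (array([ 507.37, -130.61,  122.93]), np.float64(1.5234352805762315))
w 72 225.0 [(array([11.84, 10.64]), np.int32(102))]
[ 54.84 147.64] [530.36 158.27  74.  ]
t 56 177.0 [(array([12.  , 11.29]), np.int32(24))]
[252.   193.29] [531.04 158.35  74.  ]
(array([530.69, 158.13,  74.36]), np.float64(0.6291548159053669))
```

The head is at about (507.7,-130.2), and both the head and the plate sit at about -85.7°, which matches the tool. The hole triangulates to (530.6,158.2,74.4), which agrees with the expected height. Next is the grasp.

Converted, 0.136 m is 0.2267, 0.132 m is 0.22.

Request:
carry_out --commands '[[[0.0017,-0.0027,0.05,0,-0.2],[0.0017,-0.0027,0.1,0,-0.2],[0.0017,-0.0027,0.1333,0,-0.2],[0.0017,-0.0027,0.1667,0,-0.2],[0.0017,-0.0027,0.1917,0,-0.2],[0.0017,-0.0027,0.2083,0,-0.2],[0.0017,-0.0027,0.22,0,-0.2],[0.0017,-0.0027,0.2267,0,-0.2],[0.0017,-0.0027,0.2267,0,-0.2],[0.0017,-0.0027,0.2267,0,1],[0.0017,-0.0027,0.2267,0,1],[0.0017,-0.0027,0.2267,0,1],[0.0017,-0.0027,0.2267,0,1],[0.0017,-0.0027,0.2267,0,1],[0.0017,-0.0027,0.2267,0,1],[0.0017,-0.0027,0.2267,0,1],[0.0017,-0.0027,0.2267,0,1]]]' --squeeze 40

```text
time: 3.6
tcp_pos: [508.4, -129.6, 109.8]
tool_rot: [0.0, 0.999, 0.038, 0.0]
contact_force: [-1.2, 0.9, 6.2]
grip_width: 17.0
grip_force: 39.2
```

Converted, -0.12 m is -0.2, -0.11 m is -0.1833.

Request:
carry_out --commands '[[[0,0,-0.0083,0,1],[0,0,-0.025,0,1],[0,0,-0.05,0,1],[0,0,-0.0833,0,1],[0,0,-0.1167,0,1],[0,0,-0.15,0,1],[0,0,-0.1833,0,1],[0,0,-0.2,0,1],[0,0,-0.2,0,1],[0,0,-0.2,0,1]]]'

```text
time: 4.6
tcp_pos: [507.8, -129.4, 228.9]
tool_rot: [-0.0, 0.999, 0.038, -0.0]
contact_force: [0.3, -0.0, -1.0]
grip_width: 17.6
grip_force: 39.2
```

Run:
```python
from h import *
np.set_printoptions(precision=4,suppress=True)
c,im=shot("wrist","w2.png"); s=robot.read_state(); print({k:s[k] for k in("time","tcp_pos","tool_rot","contact_force","moment","grip_width")})
c2,im2=shot("scene","s2.png")
p=s["tcp_pos"]; print(proj(c,p), proj(c,p+[0,0,-86]), proj(c2,p),proj(c2,p+[0,0,-86]))
a=cv2.resize(im[230:400,180:450],(800,504))[:,:,::-1]
u,v=proj(c2,p+[0,0,-50]).astype(int); b=cv2.resize(im2[max(v-50,0):v+50,u-50:u+50],(400,400),interpolation=cv2.INTER_CUBIC)[:,:,::-1]
o=np.zeros((400,800,3),np.uint8); o[:,400:]=b; o[:252,:400]=cv2.resize(a,(400,252)); cv2.imwrite("pics/z2.png",o); print(u-50,v-50)
```

```text
{'time': 4.65, 'tcp_pos': array([ 507.6258, -129.3811,  228.5141]), 'tool_rot': array([-0.0003,  0.9993,  0.0379, -0.0006]), 'contact_force': array([ 0.3257, -0.4999, -2.5963]), 'moment': array([ 0.0287,  0.0257, -0.0078]), 'grip_width': 17.532683837418}
[315.636  268.9324] [315.562  213.2854] [359.9968 139.1487] [357.403  181.3599]
308 114
```

View pics/z2.png

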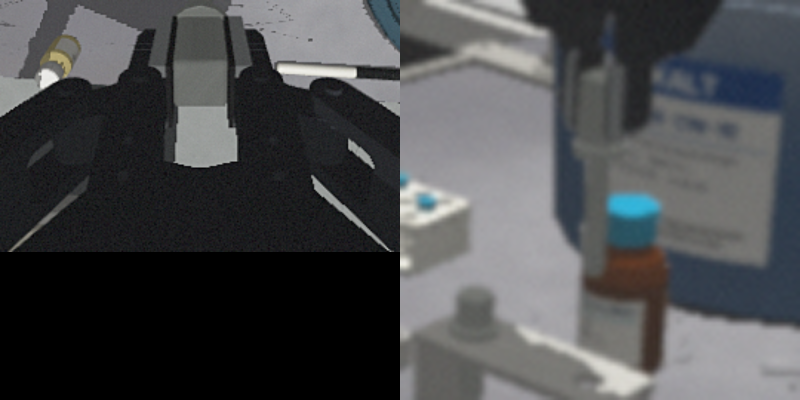

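The rod is held upright. The wrist view shows the head centred at u≈315, and the scene view shows the tip at (356.6,182.7) against a predicted (357.4,181.4). I'll carry it to 40 mm short of the hole and measure the hole from close by.

Converted, -0.288 m is -0.48, -0.285 m is -0.475.

Request:
carry_out --commands '[[[0.0067,-0.0333,0,0,1],[0.0067,-0.0833,0,0,1],[0.0067,-0.1417,0,0,1],[0.0067,-0.2,0,0,1],[0.0067,-0.2583,0,0,1],[0.0067,-0.3167,0,0,1],[0.0067,-0.375,0,0,1],[0.0067,-0.425,0,0,1],[0.0067,-0.4583,0,0,1],[0.0067,-0.475,0,0,1],[0.0067,-0.48,0,0,1],[0.0067,-0.48,0,0,1],[0.0067,-0.48,0,0,1],[0.0067,-0.48,0,0,1]]]'

```text
time: 6.1
tcp_pos: [490.3, 157.1, 229.2]
tool_rot: [0.0, 0.999, 0.037, -0.0]
contact_force: [0.3, -0.7, -0.7]
grip_width: 17.3
grip_force: 39.3
```

Run:
```python
from h import *
np.set_printoptions(precision=2,suppress=True)
c,im=shot("wrist","w3.png"); s=robot.read_state(); print({k:s[k] for k in("time","tcp_pos","tool_rot","contact_force","moment","grip_width")})
p=s["tcp_pos"]
X=np.array([.9971,.0757,0])
for n,dx,dz in(("topfront",9,15.2),("topback",-9,15.2),("collarfront",13,-21),("tip",6,-80)): print(n,proj(c,p+X*dx+[0,0,dz]))
q=proj(c,[530.6,158.2,74]);print(q)
u,v=q.astype(int);g=cv2.cvtColor(im,cv2.COLOR_RGB2GRAY)[v-20:v+21,u-20:u+21]
for th in(100,130,160):
  for b,a in blobs(g<th,40,700): print(th,b+[u-20,v-20],a,plane(c,*(b+[u-20,v-20]),74))
cv2.imwrite("pics/z3.png",cv2.resize(im[60:340,140:500],(720,560))[:,:,::-1])
```

```text
{'time': 6.15, 'tcp_pos': array([490.34, 157.2 , 229.27]), 'tool_rot': array([ 0.  ,  1.  ,  0.04, -0.  ]), 'contact_force': array([ 0.31,  0.22, -1.65]), 'moment': array([-0.06,  0.03,  0.04]), 'grip_width': 17.645350610389677}
topfront [315.66 269.48]
topback [315.63 301.87]
collarfront [315.6  230.43]
tip [315.52 208.77]
[317.51 152.67]
100 [317.38 153.83] 58 [529.42 158.24  74.  ]
130 [317.02 153.12] 113 [530.11 158.66  74.  ]
160 [316.91 153.06] 140 [530.16 158.78  74.  ]
```

View pics/z3.png

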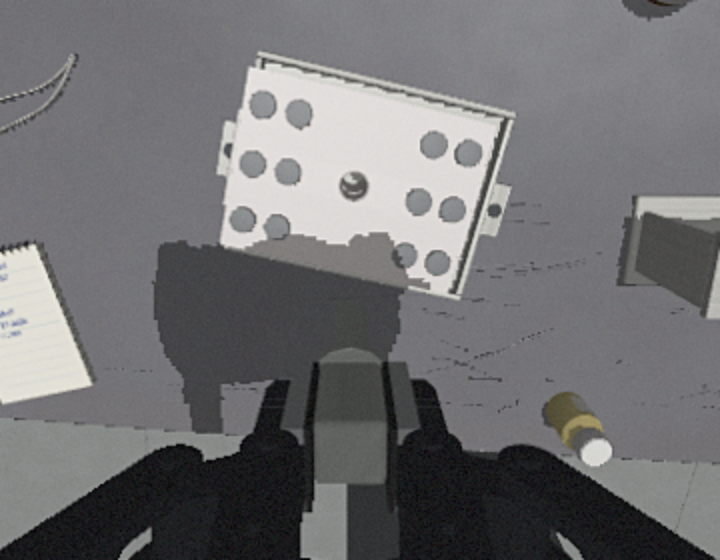

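In the zoomed view the hole is at (354,186), or full (317,153), which gives (530.1,158.7). The head edges match the rod centred in the grip to about 0.5 mm. I'll move over the hole and lower until just above the surface.

Converted, 0.066 m is 0.11, 0.064 m is 0.1067.

Request:
carry_out --commands '[[[0.0333,0.0017,0,0,1],[0.0667,0.0028,0,0,1],[0.0667,0.0028,0.0167,0,1],[0.0667,0.0028,0.0417,0,1],[0.0667,0.0028,0.0667,0,1],[0.0667,0.0028,0.0867,0,1],[0.0667,0.0028,0.1,0,1],[0.0667,0.0028,0.1067,0,1],[0.0667,0.0028,0.11,0,1],[0.0667,0.0028,0.11,0,1],[0.0667,0.0028,0.11,0,1]]]'

```text
time: 7.25
tcp_pos: [530.5, 159.3, 163.7]
tool_rot: [-0.0, 0.999, 0.038, 0.0]
contact_force: [-0.4, 0.6, -1.3]
grip_width: 17.5
grip_force: 39.3
```

Converted, 0.005 m is 0.0083, 0.004 m is 0.0067.

Request:
carry_out --commands '[[[0,0,0.0017,0,1],[0,0,0.0033,0,1],[0,0,0.005,0,1],[0,0,0.0067,0,1],[0,0,0.0083,0,1],[0,0,0.0083,0,1]]]'

```text
time: 7.85
tcp_pos: [530.2, 159.2, 158.1]
tool_rot: [0.0, 0.999, 0.038, -0.0]
contact_force: [-0.2, -1.0, -1.3]
grip_width: 17.2
grip_force: 39.3
```

Converted, 0.0025 m is 0.0042, 0.002 m is 0.0033.

Request:
carry_out --commands '[[[0,0,0.0017,0,1],[0,0,0.0033,0,1],[0,0,0.0042,0,1],[0,0,0.0042,0,1]]]'

```text
time: 8.25
tcp_pos: [530.2, 159.2, 155.7]
tool_rot: [0.0, 0.999, 0.038, -0.0]
contact_force: [0.2, -0.7, -2.3]
grip_width: 17.2
grip_force: 39.3
```

Converted, 0.003 m is 0.005, 0.002 m is 0.0033.

Request:
carry_out --commands '[[[0,0,0.0017,0,1],[0,0,0.0033,0,1],[0,0,0.005,0,1],[0,0,0.005,0,1]]]'

```text
time: 8.65
tcp_pos: [530.2, 159.3, 152.6]
tool_rot: [0.0, 0.999, 0.038, -0.0]
contact_force: [0.2, 0.2, -1.7]
grip_width: 17.6
grip_force: 39.3
```

Request:
carry_out --commands '[[[0,0,0.0033,0,1],[0,0,0.0067,0,1],[0,0,0.01,0,1],[0,0,0.0133,0,1],[0,0,0.0167,0,1],[0,0,0.0167,0,1]]]'

```text
time: 9.25
tcp_pos: [530.2, 159.2, 142.5]
tool_rot: [0.0, 0.999, 0.038, -0.0]
contact_force: [1.8, -0.3, -1.7]
grip_width: 17.5
grip_force: 39.2
```

Converted, 0.007 m is 0.0117, 0.006 m is 0.01.

Request:
carry_out --commands '[[[0.0007,0,0,0,1],[0.0007,0,0.0033,0,1],[0.0007,0,0.0067,0,1],[0.0007,0,0.0083,0,1],[0.0007,0,0.01,0,1],[0.0007,0,0.0117,0,1],[0.0007,0,0.0117,0,1]]]'

```text
time: 9.95
tcp_pos: [530.6, 159.3, 135.7]
tool_rot: [-0.0, 0.999, 0.038, -0.0]
contact_force: [-0.4, 0.4, -1.0]
grip_width: 17.3
grip_force: 39.3
```

Converted, 0.005 m is 0.0083, 0.004 m is 0.0067.

Request:
carry_out --commands '[[[0,0,0.0017,0,1],[0,0,0.0033,0,1],[0,0,0.005,0,1],[0,0,0.0067,0,1],[0,0,0.0083,0,1],[0,0,0.0083,0,1]]]'

```text
time: 10.55
tcp_pos: [530.8, 159.2, 130.7]
tool_rot: [0.0, 0.999, 0.038, 0.0]
contact_force: [0.8, -0.9, -2.0]
grip_width: 17.3
grip_force: 39.3
```

Converted, 0.012 m is 0.02, 0.01 m is 0.0167.

Request:
carry_out --commands '[[[0,0,0.0033,0,1],[0,0,0.0067,0,1],[0,0,0.01,0,1],[0,0,0.0133,0,1],[0,0,0.0167,0,1],[0,0,0.02,0,1],[0,0,0.02,0,1]]]'

```text
time: 11.25
tcp_pos: [530.5, 159.3, 118.4]
tool_rot: [0.0, 0.999, 0.038, -0.0]
contact_force: [2.6, -2.3, -3.6]
grip_width: 17.3
grip_force: 39.3
```

Converted, 0.005 m is 0.0083, 0.004 m is 0.0067.

Request:
carry_out --commands '[[[0,0,0.0017,0,1],[0,0,0.0033,0,1],[0,0,0.005,0,1],[0,0,0.0067,0,1],[0,0,0.0083,0,1],[0,0,0.0083,0,1]]]'

```text
time: 11.85
tcp_pos: [530.6, 159.3, 113.6]
tool_rot: [0.0, 0.999, 0.038, -0.0]
contact_force: [2.6, -2.3, -2.6]
grip_width: 17.2
grip_force: 39.4
```

Converted, 0.012 m is 0.02, 0.01 m is 0.0167.

Request:
carry_out --commands '[[[0,0,0.0033,0,1],[0,0,0.0067,0,1],[0,0,0.01,0,1],[0,0,0.0133,0,1],[0,0,0.0167,0,1],[0,0,0.02,0,1],[0,0,0.02,0,1]]]'

```text
time: 12.55
tcp_pos: [530.6, 159.2, 101.5]
tool_rot: [0.0, 0.999, 0.038, -0.0]
contact_force: [2.1, -2.2, -2.7]
grip_width: 16.9
grip_force: 39.2
```

Converted, 0.003 m is 0.005, 0.002 m is 0.0033.

Request:
carry_out --commands '[[[0,0,0.0017,0,1],[0,0,0.0033,0,1],[0,0,0.005,0,1],[0,0,0.005,0,1]]]'

```text
time: 12.95
tcp_pos: [530.6, 159.3, 98.7]
tool_rot: [0.0, 0.999, 0.038, -0.0]
contact_force: [2.2, -2.5, -1.8]
grip_width: 17.3
grip_force: 39.4
```

Converted, 0.001 m is 0.0017, 0.0005 m is 0.0008.

Request:
carry_out --commands '[[[0,0,0.0008,0,1],[0,0,0.0017,0,1],[0,0,0.0017,0,1]]]'

```text
time: 13.25
tcp_pos: [530.6, 159.3, 97.8]
tool_rot: [-0.0, 0.999, 0.038, -0.0]
contact_force: [2.4, -2.6, -0.3]
grip_width: 17.4
grip_force: 39.6
```

Converted, 0.001 m is 0.0017, 0.0005 m is 0.0008.

Request:
carry_out --commands '[[[0,0,0.0008,0,1],[0,0,0.0017,0,1],[0,0,0.0017,0,1]]]'

```text
time: 13.55
tcp_pos: [530.7, 159.3, 96.8]
tool_rot: [-0.0, 0.999, 0.038, 0.0]
contact_force: [1.5, -3.0, 1.3]
grip_width: 17.3
grip_force: 39.9
```

Converted, 0.001 m is 0.0017, 0.0005 m is 0.0008.

Request:
carry_out --commands '[[[0,0,0.0008,0,1],[0,0,0.0017,0,1],[0,0,0.0017,0,1]]]'

```text
time: 13.85
tcp_pos: [530.7, 159.3, 96.8]
tool_rot: [-0.0, 0.999, 0.038, 0.0]
contact_force: [-4.6, -3.2, 21.8]
grip_width: 17.5
grip_force: 42.7
```

The TCP stopped and the force rose to 22 N, so the collar is seated. I'll relax the push, release and rise.

Converted, -0.001 m is -0.0017.

Request:
carry_out --commands '[[[0,0,-0.0017,0,1],[0,0,-0.0017,0,0.3],[0,0,-0.0017,0,-0.1],[0,0,-0.0017,0,-0.1],[0,0,-0.0017,0,-0.1],[0,0,-0.0017,0,-0.1],[0,0,-0.0017,0,-0.1],[0,0,-0.0017,0,-0.1]]]'

```text
time: 14.65
tcp_pos: [530.6, 159.3, 96.8]
tool_rot: [-0.0, 0.999, 0.038, -0.0]
contact_force: [-0.3, 0.6, -0.5]
grip_width: 46.5
grip_force: 0.0
```

Converted, -0.15 m is -0.25, -0.13 m is -0.2167.

Request:
carry_out --commands '[[[0,0,-0.0167,0,-0.1],[0,0,-0.0417,0,-0.1],[0,0,-0.075,0,-0.1],[0,0,-0.1167,0,-0.1],[0,0,-0.1667,0,-0.1],[0,0,-0.2167,0,-0.1],[-0.0333,0,-0.25,0,-0.1],[-0.0667,0,-0.25,0,-0.1],[-0.0667,0,-0.25,0,-0.1],[-0.0667,0,-0.25,0,-0.1]]]'

```text
time: 15.65
tcp_pos: [490.8, 156.3, 247.5]
tool_rot: [-0.0, 0.999, 0.038, 0.0]
contact_force: [1.6, 0.0, 0.0]
grip_width: 46.7
grip_force: 0.0
```

Run:
```python
from h import *
c,im=shot("wrist","w4.png"); c2,im2=shot("scene","s4.png"); s=robot.read_state(); print(s["time"],s["tcp_pos"],s["grip_width"],s["contact_force"])
o=np.zeros((440,800,3),np.uint8); o[:,:400]=cv2.resize(im[50:270,220:420],(400,440)); o[:440,400:]=cv2.resize(im2[120:230,220:320],(400,440),interpolation=cv2.INTER_CUBIC)
cv2.imwrite("pics/z4.png",o[:,:,::-1])
```

```text
15.75 [491.26720997 156.29879976 246.91376219] 46.820755005883974 [ 0.43618025 -0.72607329  0.16868147]
```

View pics/z4.png

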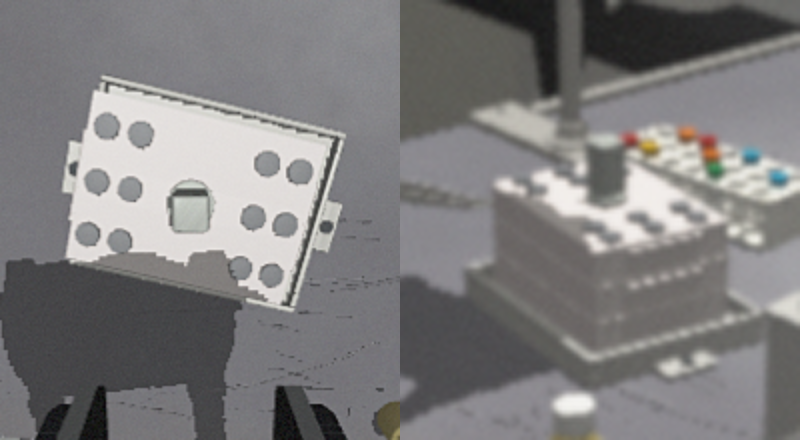

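The rod stands upright in the tray's middle hole, with the head at left panel (190,210) and its collar flush on the top tray. The gripper is clear, so I'm handing in.

```bash
python3 -c "
from workcell import robot
print(robot.finish_job())"
```

```text
the job is handed in; nothing more can be done
None
```

The long rod is pushed home through all three trays, collar seated on the top tray (22 N at the wrist as it seated) and released; I handed the job in at about 16 s, and no verdict was returned.

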